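# Lock the battery hatch of a data logger with its blade key

## Robot

A 6-joint arm with a two-finger parallel gripper is mounted at the origin on a cart in front of the work surface, level with it; the furniture and walls round the work are solid. World frame = base frame: x ahead of the robot, y to its left, z up, the work surface at z = 0. Lengths are in m, angles in rad, forces in N, time in s.
With the tool pointing down it reaches from about 0.3 to 0.875 m from the base axis. Payload 6.4 kg.
Tool frame: the origin (TCP) lies midway between the tips of the shut fingers; the grasp point (between the pads) lies 19 mm behind it; z points along the fingers, y is the direction in which the jaws open and shut (so a half turn about z gives the same grasp; the last joint's range is limited). The gripper opens to 85 mm and grips with 20 to 120 N. Pads are 22 mm wide; open, the fingers measure 114 mm over their backs; the gripper's body (76 mm by 85 mm) begins 54 mm behind the grasp point. The pads swing forward as they close: fully open they stand 13 mm farther back than shut.
Start: joints at [-1.413, 0.181, 1.607, -0, 1.354, -0.206], TCP at [0.205, -0.537, 0.231] pointing down, gripper open.
Joint ranges: [-2.99, 2.99], [-0.89, 2.07], [0.3, 2.58], [-1.14, 4.28], [0, 2.63], [-3.12, 3.12]. Speed limits (rad/s): [2.57, 2.57, 3.01, 3.14, 3.14, 3.14].

## Interface

Orientations are given as a unit quaternion [w, x, y, z].
In Python, from bench import ctrl gives the robot as it stands.
- The arm moves only by the tool apply_moves, never from a script. Its argument "plan" is a list of rows, each an object with "translation": the shift along the tool's x, y, z in m, a list of three; "angular": the turn, a rotation vector about the tool's x, y, z in rad, a list of three; "hand": the finger opening in m, from 0 to 0.0854. In form: [{"translation": [x, y, z], "angular": [rx, ry, rz], "hand": hand}, ...]. A call has 1 to 10 rows; each row shifts and turns the commanded pose from where the row before left it, along the tool's axes as they then stand; what a row does not reach is not made up. A row lasts 1/8 s, in which the tool goes at most 62.5 mm and 10.7 degrees, less where a joint would pass 70% of its speed; a pose out of reach is approached as far as the arm can. A call with a gripper value outside its range is refused whole. The fingers move at their own pace and stop on an object; the grip force is fixed at half the most. Time passes only in rows, so rows that do not move let the fingers close. It gives the time, the measured TCP pose, the force and the opening at its end, in the units of the state.
- ctrl.get_obs(): the state, without advancing time (a new reading comes with each control period).
- ctrl.camera(name): name is "scene" or "top" or "wrist"; returns a dict with "img" (400x640x3 uint8, red, green, blue), "K" (3x3 intrinsics, pixels), "eye" and "orientation" of the camera in the world. Camera axes: x right, y up, looking along -z (the intrinsics and any distortion apply to the point x, -y, -z); pixel columns grow to the right and rows downward; lengths in m; the calibration is good to about 2 mm. A picture is of the moment at which its call begins. There is no depth.
- ctrl.hand_in(): hands the job in, once; it reports no verdict.
The state is a dict: "time_s": time; "q": joint angles; "dq": joint speeds; "joint_efforts": joint torques, N m; "eef_pos": TCP position; "eef_rot": TCP orientation; "wrist_force": force on the tool from outside, world axes, zero at the start; "torque": the same for the moment, N m; "opening": opening from 0.0 (shut) to 1.0 (fully open).
Only numpy, scipy, OpenCV 4.12 (cv2) and the standard library are available. Lean on these libraries where they do the work, as an engineer would, in place of code of your own. Each camera call takes 0.05 s, during which the arm holds its last target.

## Task

Lock the battery hatch of the data logger: take the blade key from its stand, seat its blade in the slot of the hatch's plastic fastener, push gently down (never over 30 N) against the spring and, still pushing, turn clockwise to the stop. Then stand the key in its stand again, fully down on its flange. Touch the logger with the key only, keep the key upright and leave the vial, timer and tape roll where they are.

Things in the scene. Friction and masses are not known exactly. Their poses are not given: they have to be found in the camera images.
- logger: Data logger, fixed: grey box 120 (x) x 140 (y) mm, blank dark screen on its -x side, hatch plate on top at 52 mm. Origin: centre of its underside, on the bench; z up. Its fastener sits on a spring: yields from about 4 N, then 1 mm per 1.5 N to a hard bottom at 7 mm (14.5 N). A hidden cross pin lets it turn only while pushed down over 4 mm (10 N; 11 to 14 N is good). Over 30 N breaks it.
- fastener_axis (a point): Point on the fastener's vertical axis, on the hatch plate's top face, 52 mm above the bench; axes as the logger's. The fastener stands in a rigid aluminium collar (42 mm outside, 32 mm inside diameter) whose rim is 14 to 28 mm above this point: that height differs from logger to logger and is not measured, find it by touch.
- fastener (a joint): Turn of the fastener, rad, clockwise from above: about 0 open, 1.4 at the stop; beyond 1.2 it springs up locked when let go, before that it stays jammed down. Pale grey plastic disc, 27 mm diameter, face level with the collar rim; slot right across it, 5 mm wide, 6 mm deep, lips chamfered 1 mm, at angle 0.70 minus this value, counter-clockwise from the x axis of fastener_axis.
- key: Blade key, 91 mm tall, 0.08 kg, loose, upright in its stand, blade down. Origin: middle of the blade's lower edge; z up. Blade 18 mm wide along x, 3 mm thick along y, lowest 14 mm; then a round shank, 12 mm diameter; flange of 36 mm diameter at z = 42 to 47 mm; above it the flat black handle to z = 91 mm, 28 mm along x, 14 mm along y (grip it across y).
- key_stand: Key stand, fixed: aluminium block 56 x 56 mm, 52 mm high, on a steel foot 76 x 76 x 6 mm. Blade and shank hang in its square 22 mm hole (lips chamfered 2 mm) and the flange rests on the block's top, at any yaw; the key's origin is then 10 mm above the stand's origin. Origin: centre of its underside, on the bench; z up.
- vial: Small glass vial with white cap, 27 mm diameter, 61 mm tall; bystander. Origin: centre of its underside.
- bench_timer: White bench timer, 66 x 66 x 20 mm, the one on the left; bystander. Origin: centre of its underside.
- tape_roll: Roll of pale label tape lying flat, 70 mm diameter, 20 mm tall, the one near the front edge at the right; bystander. Origin: centre of its underside.
Not all that is in view belongs to the job. What is shaped like the key but green is not meant.

How it is judged:
On the way, in this order (a step that is already met when the one before it is completed fails the run):
1. the key's blade is pushed on the still open fastener (contact force between key and logger above 2 N and horizontal distance between key and fastener_axis below 0.006 m and value of joint fastener below 0.3 rad), for 0.1 s.
2. the fastener has been turned to its stop with the key in it (value of joint fastener above 1.2 rad and horizontal distance between key and fastener_axis below 0.006 m and contact force between key and logger above 0.5 N), for 0.1 s.
At the end, for the whole second after the job is handed in: The fastener stands locked (turned more than 1.2 of 1.4 rad) and the key stands upright (within 4.5 degrees) in its stand at rest, its flange down on the block (within 3 mm of full depth, within 8 mm of the middle) (value of joint fastener above 1.2 rad and horizontal distance between key and key_stand below 0.008 m and z of key in the frame of key_stand below 0.013 m and angle between key's own z axis and vertical below 0.08 rad and linear speed of key below 0.02 m/s); the robot touches nothing.
It fails at once if the key loads the logger or its fastener with more than 30 N (contact force between key and logger above 30 N).
It fails at once if the key is tipped more than 35 degrees from upright (angle between key's own z axis and vertical above 0.61 rad).
It fails at once if the gripper or arm itself presses on the logger (contact force between any of the fingers, the arm and logger above 5 N).
It fails at once if the vial, timer or tape roll is moved more than 25 mm (distance of any of vial, bench_timer, tape_roll from where it was at the start of the episode above 0.025 m).
It also fails if it takes over 72 s, if anything falls off the work surface, if the arm or the gripper's body presses on something with over 40 N, if the wrist force passes 120 N, or if a joint passes its speed limit or range.

## Working session

There is one attempt and no reset: what is moved stays moved. The work goes in short steps, Python scripts to look and compute and a tool call to move; the robot and the scene stay as the last step left them, time stands still between calls to the robot, and variables do not carry over. Pictures are saved under pics/ and viewed, and the job is handed in when it is done.

Besides the shell and the picture viewer there is one more tool, called after "Call:" in YAML: its name, and indented under it one key for each argument. apply_moves: Moves the arm, as the interface text tells. Its arguments: {"type":"object","properties":{"plan":{"type":"array","items":{"type":"object","properties":{"translation":{"type":"array","items":{"type":"number"}},"angular":{"type":"array","items":{"type":"number"}},"hand":{"type":"number"}}}}},"required":["plan"]}

```bash
ls; mkdir -p pics
cat > h.py <<'E'
import numpy as np, cv2
from scipy.spatial.transform import Rotation as R
from bench import ctrl
def q2R(q): return R.from_quat([q[1],q[2],q[3],q[0]]).as_matrix()
def proj(c,p):
    v=q2R(c['orientation']).T@(np.array(p,float)-np.array(c['eye'])); v=np.array([v[0],-v[1],-v[2]])
    u=np.array(c['K'])@v; return u[:2]/u[2]
def ray(c,u,z):
    d=np.linalg.inv(np.array(c['K']))@np.array([u[0],u[1],1.]); d=q2R(c['orientation'])@np.array([d[0],-d[1],-d[2]])
    e=np.array(c['eye']); return e+d*(z-e[2])/d[2]
def save(c,n): cv2.imwrite('pics/'+n,np.array(c['img'])[:,:,::-1])
E
python3 - <<'E'
from h import *
import pickle
for n in ['scene','top','wrist']:
    c=ctrl.camera(n); save(c,n+'0.png'); pickle.dump(c,open(n+'0.pkl','wb')); print(n,c['eye'],c['orientation'],np.array(c['K']).tolist(),[k for k in c])
print(ctrl.get_obs())
E
```

```text
pics
scene [-0.08357264  0.40530331  0.8543036 ] [-0.43090942 -0.17038119  0.3077616   0.83100549] [[416.6510400867333, 0.0, 321.5487853409137], [0.0, 416.6510400867333, 196.12479234184335], [0.0, 0.0, 1.0]] ['img', 'K', 'eye', 'orientation']
top [0.4673949  0.02048019 1.10026981] [-0.69614949 -0.03118125  0.0122191   0.71711527] [[401.75494837510274, 0.0, 326.3649737743049], [0.0, 401.75494837510274, 199.484169472956], [0.0, 0.0, 1.0]] ['img', 'K', 'eye', 'orientation']
wrist [ 0.26936041 -0.5131652   0.37437749] [ 0.8158829  -0.11330948  0.07907007 -0.56146592] [[330.7321910773326, 0.0, 314.4272011370205], [0.0, 330.7321910773326, 194.1249440633233], [0.0, 0.0, 1.0]] ['img', 'K', 'eye', 'orientation']
{'time_s': 0.15, 'q': array([-1.41332407e+00,  1.81399111e-01,  1.60777601e+00,  2.45557627e-06,
        1.35379895e+00, -2.06283747e-01]), 'dq': array([-0.0004438 , -0.00379624, -0.00240661, -0.00054432, -0.00044713,
       -0.00097955]), 'joint_efforts': array([ 1.44274600e-03, -4.45262432e+01, -3.51696503e+01, -2.83996505e-04,
        5.75646365e-03, -2.18316450e-05]), 'eef_pos': array([ 0.20453542, -0.53693853,  0.23057607]), 'eef_rot': array([-6.90470463e-04,  9.83505554e-01,  1.80876612e-01,  1.80539616e-05]), 'wrist_force': array([-0.43955288,  0.56092334, -0.32721346]), 'torque': array([ 0.06741375, -0.02272068,  0.02076747]), 'opening': 0.9998931952868679}
```

View pics/scene0.png

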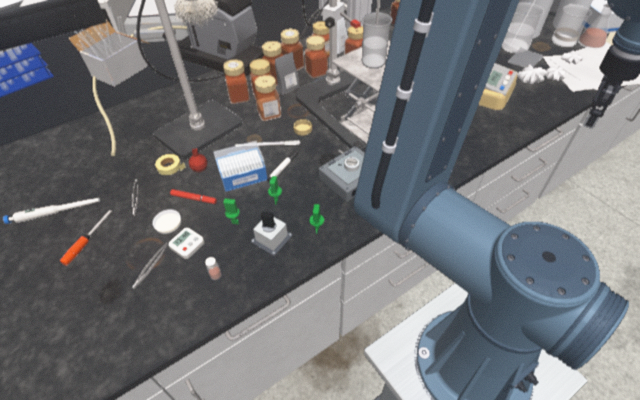

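View pics/top0.png

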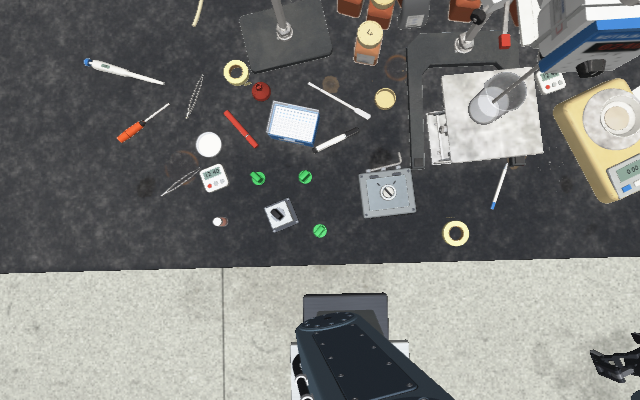

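View pics/wrist0.png

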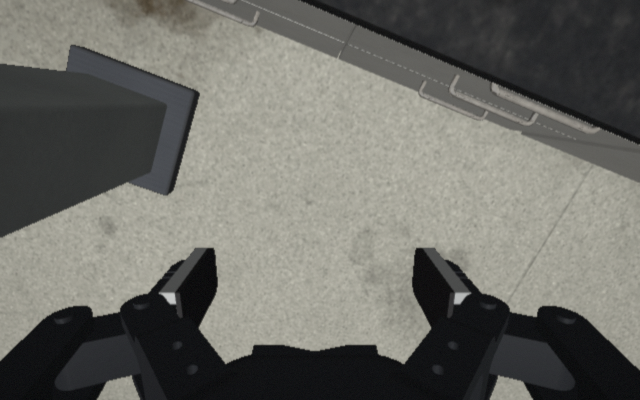

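The top view shows the stand and key at about (280,214), and the logger fastener at (388,192). The vial is at (220,221), the timer at (214,178) and the tape at (456,233). The green decoys are at (258,178), (305,177) and (320,231). I'll enlarge crops next.

Run:
```python
from h import *
import pickle
c=pickle.load(open('top0.pkl','rb'))
im=c['img'][:,:,::-1]
a=cv2.resize(im[190:240,250:310],None,fx=8,fy=8,interpolation=cv2.INTER_CUBIC)
b=cv2.resize(im[160:225,350:420],None,fx=8,fy=8,interpolation=cv2.INTER_CUBIC)
cv2.imwrite('pics/a.png',a);cv2.imwrite('pics/b.png',b)
print(ray(c,(280,214),.101),ray(c,(281,216),.0),ray(c,(388,192),.072), [ray(c,u,.02) for u in [(220,221),(214,178),(456,233)]])
```

```text
[0.49647907 0.16314118 0.101     ] [0.49384733 0.17492476 0.        ] [ 0.54537223 -0.11099337  0.072     ] [array([0.48471327, 0.33798773, 0.02      ]), array([0.60220826, 0.35298809, 0.02      ]), array([ 0.43451929, -0.29340485,  0.02      ])]
```

View pics/a.png

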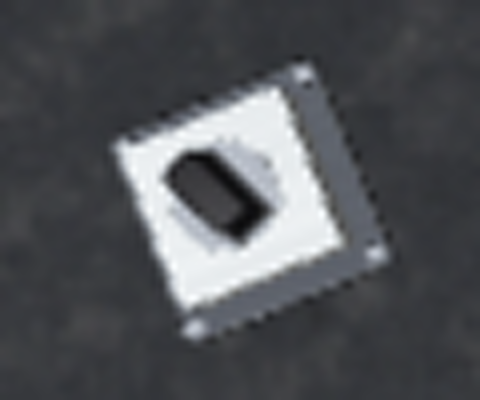

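View pics/b.png

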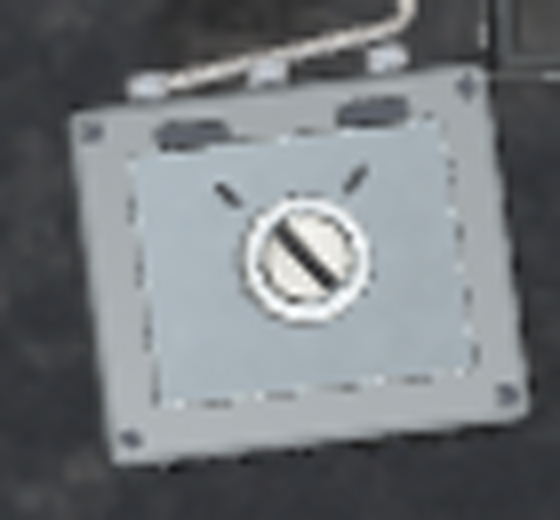

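```bash
cat >> h.py <<'E'
def tool(o=None):
    o=o or ctrl.get_obs(); return np.array(o['eef_pos']),q2R(o['eef_rot'])
def go(x,y,z,phi=None,o=None):
    "shift in present tool axes, then tool-z turn"
    p,M=tool(o); d=M.T@(np.array([x,y,z])-p); cur=np.arctan2(M[1,0],M[0,0])
    print('tool shift',d.round(4),'cur phi',cur.round(4),'turn z', None if phi is None else round(-(phi-cur),4),'tilt',M[:,2].round(4),'pos',p.round(4))
E
python3 - <<'E'
from h import *
import pickle
c=pickle.load(open('wrist0.pkl','rb'))
p,M=tool()
Rc=q2R(c['orientation'])
print('cam off in tool',M.T@(np.array(c['eye'])-p)); print('cam axes in tool',(M.T@Rc).round(3))
go(.45,.10,.25)
t=pickle.load(open('top0.pkl','rb'))
# key handle axis from crop a
P=lambda u:ray(t,(250+u[0]/8-.5,190+u[1]/8-.5),.101)
a,b=P((185,165)),P((238,222)); print(a,b,np.arctan2(*(a-b)[1::-1]))
Pb=lambda u,z:ray(t,(350+u[0]/8-.5,160+u[1]/8-.5),z)
for u in [(72,115),(482,65),(528,415),(115,462)]: print(Pb(u,.052))
print('f',Pb((305,260),.073)); a,b=Pb((280,225),.073),Pb((335,288),.073);print('slot',np.arctan2(*(a-b)[1::-1]))
for u in [(300,70),(383,255),(190,330),(115,140)]:print('foot',P(u)+0, ray(t,(250+u[0]/8-.5,190+u[1]/8-.5),.006 if u[0]!=115 else .052))
E
```

```text
cam off in tool [ 0.06908257  0.00065172 -0.14378273]
cam axes in tool [[ 0.001  0.962  0.274]
 [ 1.    -0.001  0.   ]
 [ 0.     0.274 -0.962]]
tool shift [ 0.456  -0.508  -0.0186] cur phi 0.3638 turn z None tilt [-2.0e-04  1.4e-03 -1.0e+00] pos [ 0.2045 -0.5369  0.2306]
[0.50669944 0.18141219 0.101     ] [0.48843264 0.1651941  0.101     ] 0.7260589161644166
[ 0.59686438 -0.03842741  0.052     ]
[ 0.60896311 -0.17256536  0.052     ]
[ 0.49430133 -0.18266482  0.052     ]
[ 0.48299429 -0.04855408  0.052     ]
f [ 0.54532601 -0.10991162  0.073     ]
slot 0.6791621686532447
foot [0.53531615 0.14472848 0.101     ] [0.54177338 0.15654069 0.006     ]
foot [0.4768477  0.12014797 0.101     ] [0.47774637 0.12962333 0.006     ]
foot [0.45528956 0.18091015 0.101     ] [0.45413872 0.19616214 0.006     ]
foot [0.51516922 0.20321305 0.101     ] [0.51751187 0.2121735  0.052     ]
```

Call:
apply_moves:
  plan:
    - {"translation": [0.0376,-0.0399,0],"angular": [0,0,0],"hand": 0.0854}
    - {"translation": [0.0376,-0.0399,0],"angular": [0,0,0],"hand": 0.0854}
    - {"translation": [0.0376,-0.0399,0],"angular": [0,0,0],"hand": 0.0854}
    - {"translation": [0.0376,-0.0399,0],"angular": [0,0,0],"hand": 0.0854}
    - {"translation": [0.0376,-0.0399,0],"angular": [0,0,0],"hand": 0.0854}
    - {"translation": [0.0376,-0.0399,0],"angular": [0,0,0],"hand": 0.0854}
    - {"translation": [0.0376,-0.0399,0],"angular": [0,0,0],"hand": 0.0854}
    - {"translation": [0.0376,-0.0399,0],"angular": [0,0,0],"hand": 0.0854}
    - {"translation": [0.0376,-0.0399,0],"angular": [0,0,0],"hand": 0.0854}

```text
time_s: 1.27
eef_pos: [0.3934, -0.0797, 0.2314]
eef_rot: [0.0, 0.984, 0.181, 0.0]
wrist_force: [-0.8, -0.5, -0.5]
opening: 1.001
```

Run:
```python
from h import *
go(.4976,.173,.20,.726)
```

```text
tool shift [ 0.1872 -0.1991  0.0314] cur phi 0.3635 turn z -0.3625 tilt [ 7.e-04 -4.e-04 -1.e+00] pos [ 0.3934 -0.0797  0.2314]
```

Call:
apply_moves:
  plan:
    - {"translation": [0.0374,-0.0398,0.006],"angular": [0,0,0],"hand": 0.07}
    - {"translation": [0.0374,-0.0398,0.006],"angular": [0,0,0],"hand": 0.07}
    - {"translation": [0.0374,-0.0398,0.006],"angular": [0,0,0],"hand": 0.07}
    - {"translation": [0.0374,-0.0398,0.006],"angular": [0,0,0],"hand": 0.07}
    - {"translation": [0.0374,-0.0398,0.006],"angular": [0,0,0],"hand": 0.07}
    - {"translation": [0,0,0],"angular": [0,0,-0.18],"hand": 0.07}
    - {"translation": [0,0,0],"angular": [0,0,-0.18],"hand": 0.07}
    - {"translation": [0,0,0],"angular": [0,0,0],"hand": 0.07}
    - {"translation": [0,0,0],"angular": [0,0,0],"hand": 0.07}

```text
time_s: 2.4
eef_pos: [0.4969, 0.171, 0.2012]
eef_rot: [-0.0, 0.936, 0.352, -0.0]
wrist_force: [-0.1, -0.9, -0.3]
opening: 0.819
```

Run:
```python
from h import *
import pickle
c=ctrl.camera('wrist'); save(c,'w1.png'); pickle.dump(c,open('w1.pkl','wb')); go(.4976,.173,.20,.726)
```

```text
tool shift [ 0.0018 -0.0011  0.0013] cur phi 0.7206 turn z -0.0054 tilt [-0.  0. -1.] pos [0.497  0.171  0.2013]
```

View pics/w1.png

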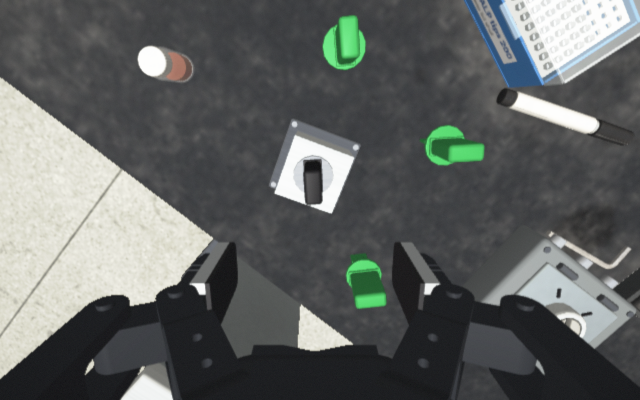

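Run:
```python
from h import *
import pickle
c=pickle.load(open('w1.pkl','rb'))
im=c['img'][:,:,::-1]
cv2.imwrite('pics/w1a.png',cv2.resize(im[110:220,260:370],None,fx=5,fy=5,interpolation=cv2.INTER_CUBIC))
```

```text
(no output)
```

View pics/w1a.png

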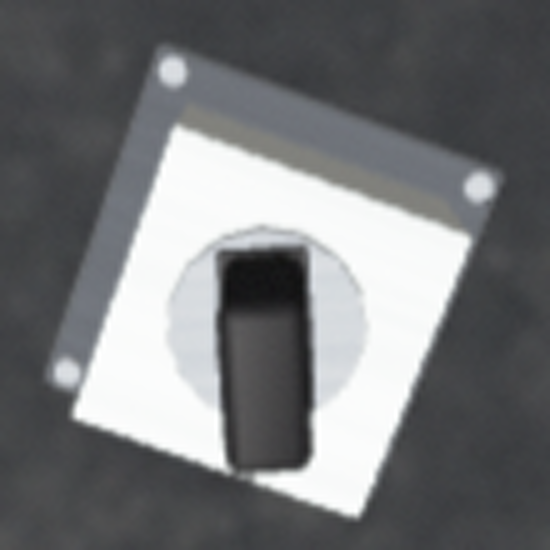

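Run:
```python
from h import *
import pickle
c=pickle.load(open('w1.pkl','rb'))
P=lambda u,z:ray(c,(260+(u[0]+.5)/5-.5,110+(u[1]+.5)/5-.5),z)
pts=[(222,312),(307,309),(313,465),(231,470)]
w=np.array([P(u,.101) for u in pts]); print(w,w.mean(0))
L=w[0]-w[3];Rr=w[1]-w[2]; print(np.linalg.norm(L),np.linalg.norm(w[0]-w[1]),np.arctan2(L[1],L[0]),np.arctan2(Rr[1],Rr[0]))
print('flange',P((267,326),.057)); b=[(175,125),(472,240),(358,520),(72,417)]
w=np.array([P(u,.052) for u in b]);print('block',w.mean(0),np.linalg.norm(w-np.roll(w,1,0),axis=1), [np.arctan2(*(w[i]-w[(i+1)%4])[1::-1]) for i in range(4)])
w=np.array([P(u,.006) for u in [(172,70),(480,186),(65,373)]]);print('foot',w,(w[1]+w[2])/2)
```

```text
[[0.50460537 0.18748707 0.101     ]
 [0.51340429 0.17818091 0.101     ]
 [0.49563503 0.16114082 0.101     ]
 [0.4866495  0.17012898 0.101     ]] [0.50007355 0.17423445 0.101     ]
0.02497431148709289 0.012807249441591029 0.7684722419802325 0.7644535767198778
flange [0.49995869 0.1746603  0.057     ]
block [0.49889507 0.17320865 0.052     ] [0.05675578 0.05650752 0.05642988 0.05660431] [np.float64(1.9242992338062077), np.float64(0.36600785198266783), np.float64(-1.2115156738582913), np.float64(-2.7773456072407328)]
foot [[0.51821406 0.21638599 0.006     ]
 [0.5421297  0.15392123 0.006     ]
 [0.45541959 0.19270428 0.006     ]] [0.49877464 0.17331275 0.006     ]
```

Run:
```python
from h import *
go(.4998,.1743,.063,.766)
```

```text
tool shift [ 0.0043 -0.0007  0.1383] cur phi 0.7206 turn z -0.0454 tilt [-0.  0. -1.] pos [0.497  0.171  0.2013]
```

Call:
apply_moves:
  plan:
    - {"translation": [0.0043,-0.0007,0.03],"angular": [0,0,0],"hand": 0.06}
    - {"translation": [0,0,0.03],"angular": [0,0,-0.0454],"hand": 0.06}
    - {"translation": [0,0,0.03],"angular": [0,0,0],"hand": 0.06}
    - {"translation": [0,0,0.02],"angular": [0,0,0],"hand": 0.06}
    - {"translation": [0,0,0.015],"angular": [0,0,0],"hand": 0.06}
    - {"translation": [0,0,0.0133],"angular": [0,0,0],"hand": 0.06}
    - {"translation": [0,0,0],"angular": [0,0,0],"hand": 0.06}
    - {"translation": [0,0,0],"angular": [0,0,0],"hand": 0.06}

```text
time_s: 3.45
eef_pos: [0.5004, 0.1746, 0.0636]
eef_rot: [0.0, 0.927, 0.375, 0.001]
wrist_force: [0.3, -0.2, 0.3]
opening: 0.704
```

Run:
```python
from h import *
import pickle
c=ctrl.camera('wrist'); save(c,'w2.png'); go(.4998,.1743,.063,.766)
```

```text
tool shift [-0.0007 -0.0003  0.0008] cur phi 0.769 turn z 0.003 tilt [ 1.4e-03  2.0e-04 -1.0e+00] pos [0.5005 0.1746 0.0638]
```

View pics/w2.png

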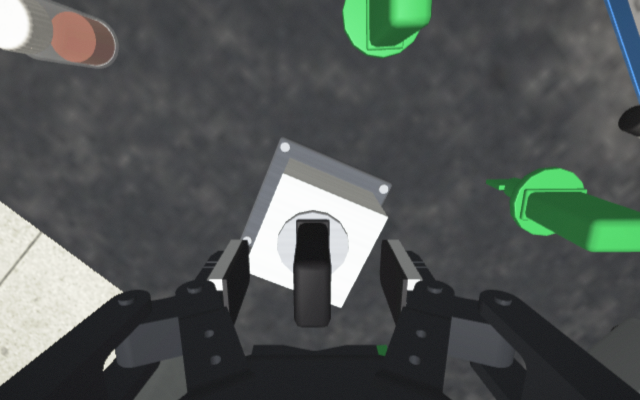

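The key handle at (313,270) is centred between the pads, so I'll close on it.

Call:
apply_moves:
  plan:
    - {"translation": [0,0,0],"angular": [0,0,0],"hand": 0.0}
    - {"translation": [0,0,0],"angular": [0,0,0],"hand": 0.0}
    - {"translation": [0,0,0],"angular": [0,0,0],"hand": 0.0}
    - {"translation": [0,0,0],"angular": [0,0,0],"hand": 0.0}
    - {"translation": [0,0,0],"angular": [0,0,0],"hand": 0.0}
    - {"translation": [0,0,0],"angular": [0,0,0],"hand": 0.0}

```text
time_s: 4.25
eef_pos: [0.5002, 0.1746, 0.0634]
eef_rot: [0.0, 0.927, 0.375, 0.0]
wrist_force: [-0.8, 0.1, 6.1]
opening: 0.154
```

Run:
```python
from h import *
c=ctrl.camera('wrist'); save(c,'w3.png'); go(.4998,.1743,.063,.766)
```

```text
tool shift [-0.0004 -0.0001  0.0004] cur phi 0.7692 turn z 0.0032 tilt [ 7.e-04  1.e-04 -1.e+00] pos [0.5002 0.1745 0.0634]
```

View pics/w3.png

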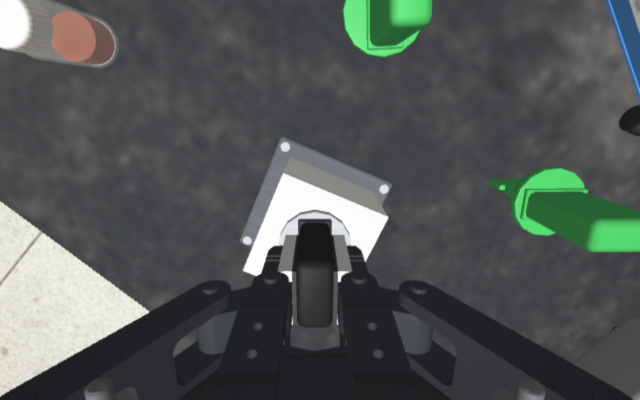

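Call:
apply_moves:
  plan:
    - {"translation": [0,0,-0.02],"angular": [0,0,0],"hand": 0.0}
    - {"translation": [0,0,-0.03],"angular": [0,0,0],"hand": 0.0}
    - {"translation": [0,0,-0.04],"angular": [0,0,0],"hand": 0.0}
    - {"translation": [0,0,-0.04],"angular": [0,0,0],"hand": 0.0}
    - {"translation": [0,0,0],"angular": [0,0,0],"hand": 0.0}

```text
time_s: 4.92
eef_pos: [0.5018, 0.1748, 0.1961]
eef_rot: [0.001, 0.927, 0.375, 0.003]
wrist_force: [0.1, 0.1, -1.6]
opening: 0.159
```

Run:
```python
from h import *
c=ctrl.camera('wrist'); save(c,'w4.png'); go(.509,-.145,.194,.769); print(ctrl.get_obs()['wrist_force'])
```

```text
tool shift [-2.161e-01  2.356e-01 -2.000e-04] cur phi 0.7693 turn z 0.0003 tilt [ 2.2e-03  2.0e-04 -1.0e+00] pos [0.5004 0.1746 0.1938]
[-0.40303605  0.38013056 -1.51385142]
```

View pics/w4.png

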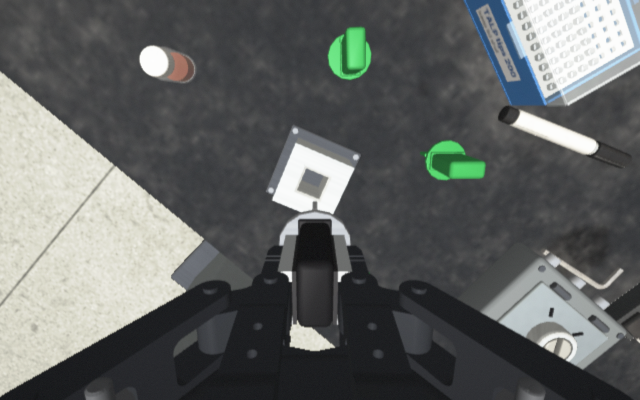

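The key is out. Its blade tip shows at (315,205) and the stand hole at (312,182). Next is the logger.

Call:
apply_moves:
  plan:
    - {"translation": [-0.036,0.0393,0],"angular": [0,0,0],"hand": 0.0}
    - {"translation": [-0.036,0.0393,0],"angular": [0,0,0],"hand": 0.0}
    - {"translation": [-0.036,0.0393,0],"angular": [0,0,0],"hand": 0.0}
    - {"translation": [-0.036,0.0393,0],"angular": [0,0,0],"hand": 0.0}
    - {"translation": [-0.036,0.0393,0],"angular": [0,0,0],"hand": 0.0}
    - {"translation": [-0.036,0.0393,0],"angular": [0,0,0],"hand": 0.0}
    - {"translation": [0,0,0],"angular": [0,0,0],"hand": 0.0}
    - {"translation": [0,0,0],"angular": [0,0,0],"hand": 0.0}

```text
time_s: 5.98
eef_pos: [0.5075, -0.1444, 0.1911]
eef_rot: [-0.002, 0.927, 0.375, -0.001]
wrist_force: [0.2, 0.1, -0.5]
opening: 0.155
```

Run:
```python
from h import *
import pickle
c=ctrl.camera('wrist'); save(c,'w5.png'); pickle.dump(c,open('w5.pkl','wb'));go(.509,-.145,.194,.769); print(ctrl.get_obs()['wrist_force'])
```

```text
tool shift [ 0.0001  0.0017 -0.0025] cur phi 0.7696 turn z 0.0006 tilt [-0.0025  0.0018 -1.    ] pos [ 0.5078 -0.1438  0.1915]
[ 0.23999942 -0.55464912 -1.50880532]
```

View pics/w5.png

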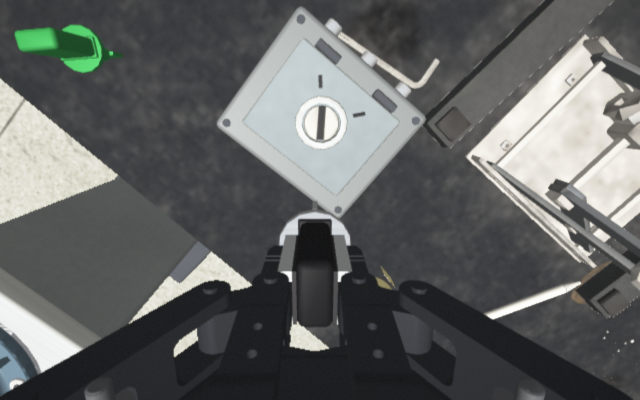

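Run:
```python
from h import *
import pickle
c=pickle.load(open('w5.pkl','rb'))
im=c['img'][:,:,::-1]
cv2.imwrite('pics/w5a.png',cv2.resize(im[65:165,270:380],None,fx=6,fy=6,interpolation=cv2.INTER_CUBIC))
cv2.imwrite('pics/w5b.png',cv2.resize(im[190:220,290:340],None,fx=10,fy=10,interpolation=cv2.INTER_CUBIC))
```

```text
(no output)
```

View pics/w5a.png

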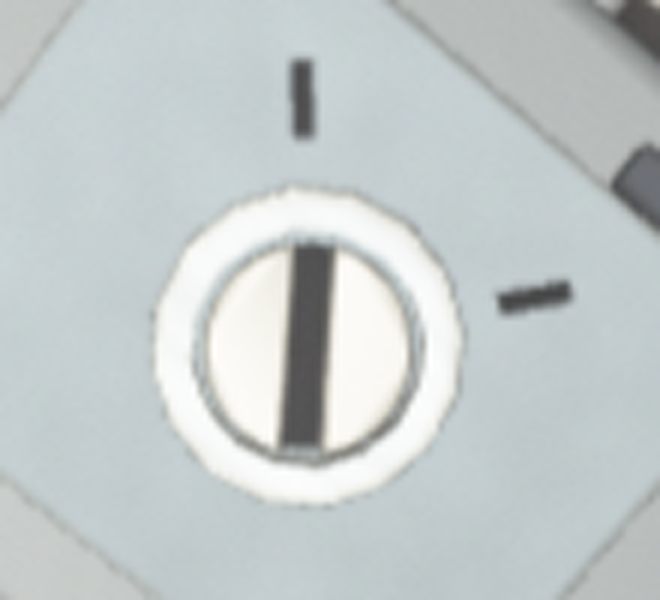

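View pics/w5b.png

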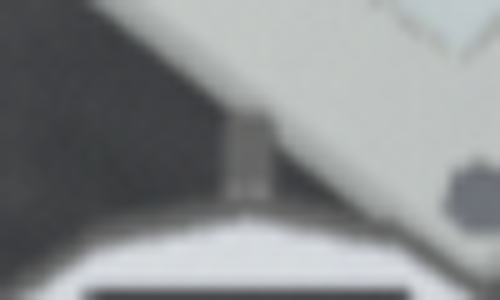

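Run:
```python
from h import *
import pickle
from scipy.optimize import least_squares
c=pickle.load(open('w5.pkl','rb')); t=pickle.load(open('top0.pkl','rb'))
px=lambda u:np.array([270+(u[0]+.5)/6-.5,65+(u[1]+.5)/6-.5])
th=np.linspace(0,2*np.pi,200)
def ext(x,y,z,r):
    q=np.array([proj(c,(x+r*np.cos(a),y+r*np.sin(a),z)) for a in th]); return np.array([q[:,0].min(),q[:,0].max(),q[:,1].min(),q[:,1].max()])
m=np.array([px((155,0))[0],px((463,0))[0],px((0,187))[1],px((0,505))[1]])
tp=np.array([350+305.5/8-.5,160+260.5/8-.5])
for use in (0,1):
    f=lambda p:np.r_[ext(p[0],p[1],p[2],.021)-m, use*(proj(t,p)-tp)]
    s=least_squares(f,[.545,-.11,.073]); print(s.x,s.fun.round(2))
for h in (.066,.073,.080):
    s=least_squares(lambda p:ext(p[0],p[1],h,.021)-m,[.545,-.11]); 
    a,b,d,e=[ray(c,px(u),h) for u in [(295,246),(280,446),(335,247),(322,446)]]
    print(h,s.x,s.fun.round(2),'slot',[np.arctan2(*v[1::-1]) for v in (a-b,d-e)],'mid',(a+b+d+e)/4)
# marks
a,b=[ray(c,px(u),.052) for u in [(302,60),(303,137)]];print('mark',np.arctan2(*(a-b)[1::-1]))
a,b=[ray(c,px(u),.052) for u in [(572,291),(499,305)]];print('mark',np.arctan2(*(a-b)[1::-1]))
cor=[(299,7),(425,121),(338,218),(218,124)]
w=np.array([ray(c,u,.052) for u in cor]);print(w,w.mean(0),[np.arctan2(*(w[i]-w[(i+1)%4])[1::-1]) for i in range(4)])
p,M=tool();
print('blade tip',[proj(c,p+M@np.array([dx,0,.0534])) for dx in (.008,.009,.0085,.010)], 'phi',np.arctan2(M[1,0],M[0,0]))
```

```text
[ 0.54777418 -0.11289123  0.06022596] [-0.15  0.15  0.14 -0.15  0.   -0.  ]
[ 0.54767227 -0.11288894  0.05922375] [-0.16 -0.05  0.25 -0.23  0.39 -0.58]
0.066 [ 0.54794953 -0.11259424] [-0.7   0.7  -0.39  0.45] slot [np.float64(0.6957065095299684), np.float64(0.7111975707706584)] mid [ 0.54805247 -0.11230252  0.066     ]
0.073 [ 0.54816014 -0.11223537] [-1.41  1.4  -1.05  1.22] slot [np.float64(0.6957065095299707), np.float64(0.7111975707706579)] mid [ 0.54830507 -0.11190962  0.073     ]
0.08 [ 0.5483689 -0.1118784] [-2.15  2.14 -1.76  2.03] slot [np.float64(0.6957065095299674), np.float64(0.7111975707706566)] mid [ 0.54855767 -0.11151673  0.08      ]
mark 0.7879407332454
mark -0.6152289669567832
[[ 0.59779482 -0.04039355  0.052     ]
 [ 0.60898992 -0.17468604  0.052     ]
 [ 0.49767784 -0.18366385  0.052     ]
 [ 0.48652442 -0.05189324  0.052     ]] [ 0.54774675 -0.11265917  0.052     ] [np.float64(1.6539675626694634), np.float64(0.0804802232513309), np.float64(-1.4863548959762567), np.float64(-3.038609227251231)]
blade tip [array([313.34253377, 200.57253496]), array([313.34102833, 199.03417976]), array([313.34178155, 199.80386964]), array([313.33951888, 197.49171812])] phi 0.7696494752845019
```

Run:
```python
from h import *
go(.5477,-.1122,.137,.704);print(ctrl.get_obs()['dq'].round(3))
```

```text
tool shift [0.0507 0.0052 0.0544] cur phi 0.7696 turn z 0.0656 tilt [-0.0025  0.0018 -1.    ] pos [ 0.5078 -0.1438  0.1915]
[ 0.019 -0.01  -0.005 -0.002 -0.    -0.004]
```

Call:
apply_moves:
  plan:
    - {"translation": [0.017,0.0015,0.018],"angular": [0,0,0],"hand": 0.0}
    - {"translation": [0.017,0.0015,0.018],"angular": [0,0,0],"hand": 0.0}
    - {"translation": [0.0167,0.0015,0.016],"angular": [0,0,0],"hand": 0.0}
    - {"translation": [0,0,0],"angular": [0,0,0.065],"hand": 0.0}
    - {"translation": [0,0,0],"angular": [0,0,0],"hand": 0.0}
    - {"translation": [0,0,0],"angular": [0,0,0],"hand": 0.0}
    - {"translation": [0,0,0],"angular": [0,0,0],"hand": 0.0}
    - {"translation": [0,0,0],"angular": [0,0,0],"hand": 0.0}

```text
time_s: 7.02
eef_pos: [0.5482, -0.1132, 0.1412]
eef_rot: [0.0, 0.939, 0.345, 0.0]
wrist_force: [0.0, 0.9, -1.3]
opening: 0.157
```

Run:
```python
from h import *
import pickle
c=ctrl.camera('wrist'); save(c,'w6.png'); pickle.dump(c,open('w6.pkl','wb'));go(.5477,-.1122,.137,.704); print(ctrl.get_obs()['wrist_force'],ctrl.get_obs()['dq'].round(3))
im=c['img'][:,:,::-1]
cv2.imwrite('pics/w6a.png',cv2.resize(im[150:290,230:400],None,fx=4,fy=4,interpolation=cv2.INTER_CUBIC))
```

```text
tool shift [ 0.0003 -0.0011  0.0042] cur phi 0.7042 turn z 0.0002 tilt [ 3.e-04 -1.e-04 -1.e+00] pos [ 0.5482 -0.1132  0.1412]
[ 0.61640236 -0.02213331 -1.49768548] [-0.002  0.002  0.    -0.001  0.     0.002]
```

View pics/w6a.png

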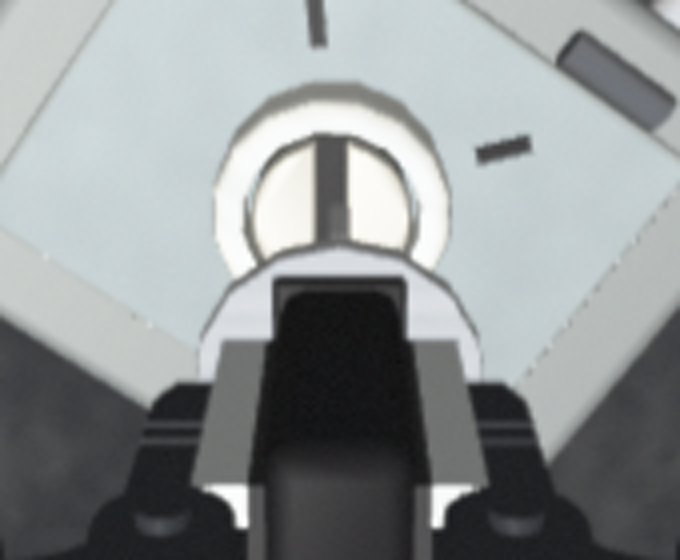

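Run:
```python
from h import *
import pickle
c=pickle.load(open('w6.pkl','rb'))
im=c['img'][:,:,::-1]
cv2.imwrite('pics/w6b.png',cv2.resize(im[180:220,290:340],None,fx=14,fy=14,interpolation=cv2.INTER_CUBIC))
px=lambda u:np.array([290+(u[0]+.5)/14-.5,180+(u[1]+.5)/14-.5])
```

```text
(no output)
```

View pics/w6b.png

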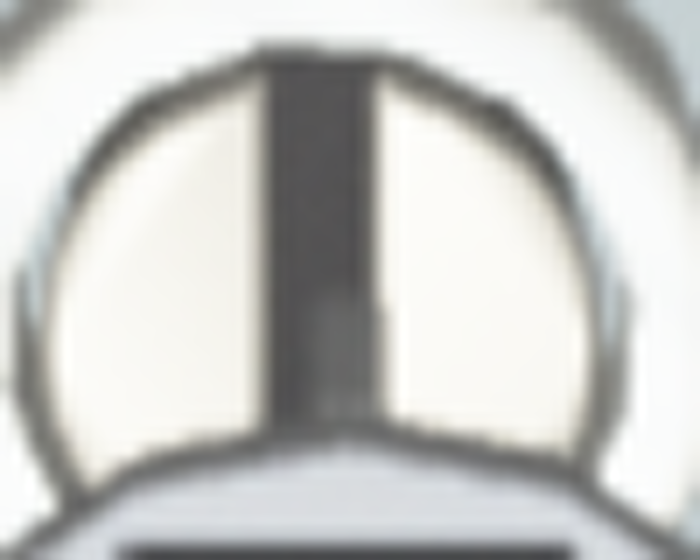

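Blade centre is at column 314.3 and slot centre at 312.4, so I shift tool y by −1.2 mm and descend.

Call:
apply_moves:
  plan:
    - {"translation": [0.0003,-0.0012,0.004],"angular": [0,0,0],"hand": 0.0}
    - {"translation": [0,0,0.004],"angular": [0,0,0],"hand": 0.0}
    - {"translation": [0,0,0.002],"angular": [0,0,0],"hand": 0.0}
    - {"translation": [0,0,0],"angular": [0,0,0],"hand": 0.0}
    - {"translation": [0,0,0],"angular": [0,0,0],"hand": 0.0}

```text
time_s: 7.7
eef_pos: [0.5477, -0.112, 0.131]
eef_rot: [0.0, 0.939, 0.345, 0.0]
wrist_force: [0.3, -1.4, -0.8]
opening: 0.155
```

Run:
```python
from h import *
import pickle
c=ctrl.camera('wrist'); pickle.dump(c,open('w7.pkl','wb'));go(.5477,-.1122,.137,.704); print(ctrl.get_obs()['wrist_force'],ctrl.get_obs()['torque'])
im=c['img'][:,:,::-1]
cv2.imwrite('pics/w7b.png',cv2.resize(im[180:220,290:340],None,fx=14,fy=14,interpolation=cv2.INTER_CUBIC))
```

```text
tool shift [-0.0001  0.0001 -0.0059] cur phi 0.7042 turn z 0.0002 tilt [ 2.e-04 -1.e-04 -1.e+00] pos [ 0.5477 -0.112   0.1311]
[ 0.18604687 -0.31412665 -0.75895406] [-0.05151632 -0.015698    0.0371041 ]
```

View pics/w7b.png

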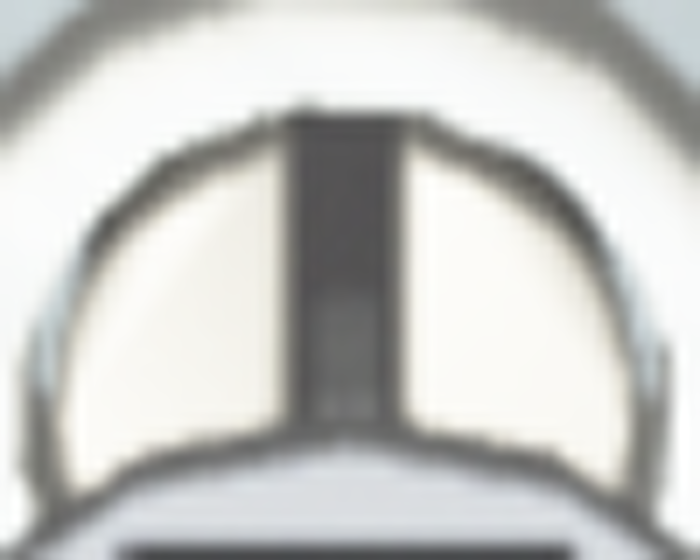

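The blade is centred over the slot. I'll descend in small steps and watch the force.

Call:
apply_moves:
  plan:
    - {"translation": [0,0,0.002],"angular": [0,0,0],"hand": 0.0}
    - {"translation": [0,0,0.002],"angular": [0,0,0],"hand": 0.0}
    - {"translation": [0,0,0.002],"angular": [0,0,0],"hand": 0.0}
    - {"translation": [0,0,0],"angular": [0,0,0],"hand": 0.0}

```text
time_s: 8.25
eef_pos: [0.5475, -0.1119, 0.1247]
eef_rot: [-0.0, 0.939, 0.345, -0.0]
wrist_force: [0.5, -0.3, -1.1]
opening: 0.159
```

Call:
apply_moves:
  plan:
    - {"translation": [0,0,0.0015],"angular": [0,0,0],"hand": 0.0}
    - {"translation": [0,0,0.0015],"angular": [0,0,0],"hand": 0.0}
    - {"translation": [0,0,0],"angular": [0,0,0],"hand": 0.0}

```text
time_s: 8.62
eef_pos: [0.5475, -0.1119, 0.1218]
eef_rot: [-0.0, 0.939, 0.345, -0.0]
wrist_force: [-0.9, 0.2, -1.8]
opening: 0.156
```

Call:
apply_moves:
  plan:
    - {"translation": [0,0,0.0015],"angular": [0,0,0],"hand": 0.0}
    - {"translation": [0,0,0.0015],"angular": [0,0,0],"hand": 0.0}
    - {"translation": [0,0,0],"angular": [0,0,0],"hand": 0.0}

```text
time_s: 9.0
eef_pos: [0.5475, -0.112, 0.1188]
eef_rot: [-0.0, 0.939, 0.345, -0.0]
wrist_force: [0.1, 0.3, -0.5]
opening: 0.154
```

Call:
apply_moves:
  plan:
    - {"translation": [0,0,0.001],"angular": [0,0,0],"hand": 0.0}
    - {"translation": [0,0,0.001],"angular": [0,0,0],"hand": 0.0}
    - {"translation": [0,0,0],"angular": [0,0,0],"hand": 0.0}

```text
time_s: 9.38
eef_pos: [0.5476, -0.112, 0.1169]
eef_rot: [-0.0, 0.939, 0.345, -0.0]
wrist_force: [0.5, 0.8, -1.2]
opening: 0.159
```

Run:
```python
from h import *
import pickle
c=ctrl.camera('wrist'); pickle.dump(c,open('w8.pkl','wb'));go(.5477,-.1122,.137,.704); print(ctrl.get_obs()['wrist_force'],ctrl.get_obs()['torque'])
im=c['img'][:,:,::-1]
cv2.imwrite('pics/w8b.png',cv2.resize(im[170:240,270:360],None,fx=8,fy=8,interpolation=cv2.INTER_CUBIC))
```

```text
tool shift [-0.0001  0.0002 -0.02  ] cur phi 0.7042 turn z 0.0002 tilt [-0.  0. -1.] pos [ 0.5476 -0.112   0.117 ]
[ 0.43637271 -0.47809036 -0.47118639] [ 0.01936786 -0.02357894 -0.01538083]
```

View pics/w8b.png

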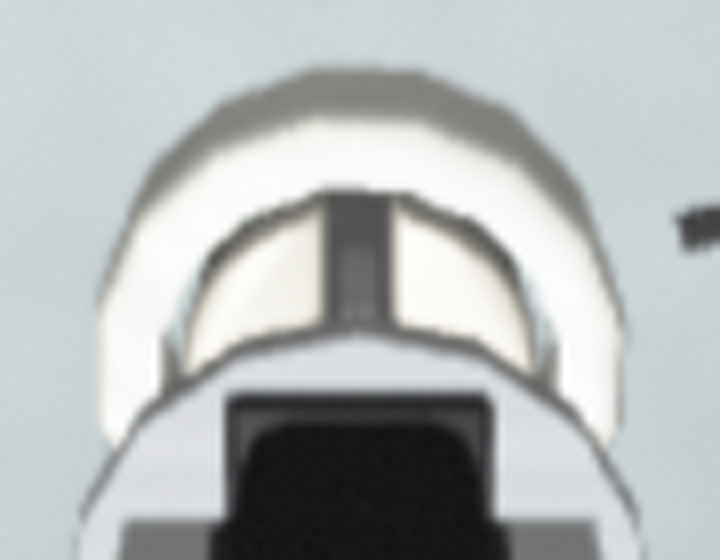

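The blade is entering the slot and is still centred. I'll continue down.

Call:
apply_moves:
  plan:
    - {"translation": [0,0,0.001],"angular": [0,0,0],"hand": 0.0}
    - {"translation": [0,0,0.001],"angular": [0,0,0],"hand": 0.0}
    - {"translation": [0,0,0],"angular": [0,0,0],"hand": 0.0}

```text
time_s: 9.8
eef_pos: [0.5478, -0.1121, 0.1154]
eef_rot: [0.0, 0.939, 0.345, 0.0]
wrist_force: [-1.4, 1.4, 3.7]
opening: 0.154
```

Call:
apply_moves:
  plan:
    - {"translation": [0,0,0.001],"angular": [0,0,0],"hand": 0.0}
    - {"translation": [0,0,0.001],"angular": [0,0,0],"hand": 0.0}
    - {"translation": [0,0,0],"angular": [0,0,0],"hand": 0.0}

```text
time_s: 10.18
eef_pos: [0.5479, -0.1121, 0.1135]
eef_rot: [0.0, 0.939, 0.345, 0.0]
wrist_force: [-2.4, 0.3, 7.2]
opening: 0.155
```

Call:
apply_moves:
  plan:
    - {"translation": [0,0,0.001],"angular": [0,0,0],"hand": 0.0}
    - {"translation": [0,0,0.001],"angular": [0,0,0],"hand": 0.0}
    - {"translation": [0,0,0],"angular": [0,0,0],"hand": 0.0}
    - {"translation": [0,0,0],"angular": [0,0,0],"hand": 0.0}

```text
time_s: 10.68
eef_pos: [0.548, -0.1121, 0.1119]
eef_rot: [0.0, 0.939, 0.345, 0.0]
wrist_force: [-2.2, 1.3, 8.1]
opening: 0.157
```

Run:
```python
from h import *
import pickle
go(.5477,-.1122,.137,.704); print(ctrl.get_obs()['wrist_force'],ctrl.get_obs()['torque'])
c=ctrl.camera('wrist'); pickle.dump(c,open('w9.pkl','wb'));print(ctrl.get_obs()['wrist_force'],ctrl.get_obs()['torque'])
im=c['img'][:,:,::-1]
cv2.imwrite('pics/w9b.png',cv2.resize(im[170:240,270:360],None,fx=8,fy=8,interpolation=cv2.INTER_CUBIC))
```

```text
tool shift [-0.0002 -0.0001 -0.0251] cur phi 0.7043 turn z 0.0003 tilt [ 7.e-04 -4.e-04 -1.e+00] pos [ 0.548  -0.1121  0.1119]
[-2.23994763  1.26899483  8.13749288] [ 0.23973769  0.6336233  -0.0355479 ]
[-2.3459017   1.31108805  9.26648485] [0.23556425 0.69533597 0.02984554]
```

View pics/w9b.png

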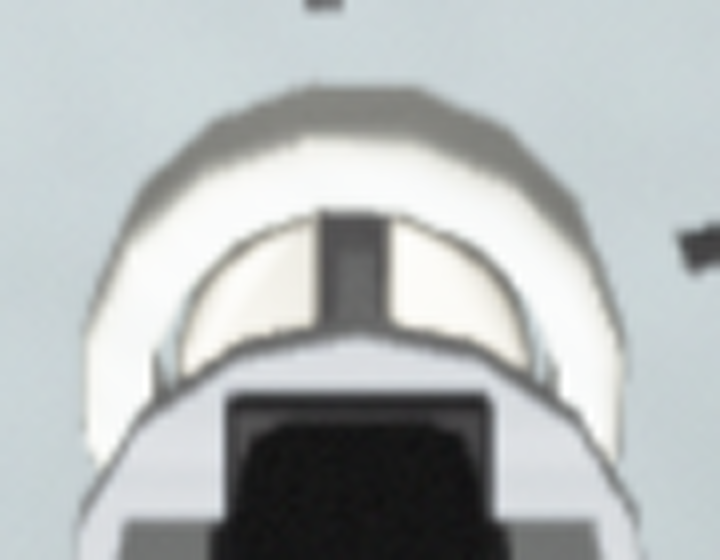

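Call:
apply_moves:
  plan:
    - {"translation": [0,0,0.001],"angular": [0,0,0],"hand": 0.0}
    - {"translation": [0,0,0.0008],"angular": [0,0,0],"hand": 0.0}
    - {"translation": [0,0,0],"angular": [0,0,0],"hand": 0.0}
    - {"translation": [0,0,0],"angular": [0,0,0],"hand": 0.0}

```text
time_s: 11.22
eef_pos: [0.548, -0.1121, 0.1104]
eef_rot: [0.0, 0.939, 0.345, 0.0]
wrist_force: [-3.6, 1.3, 11.2]
opening: 0.158
```

Run:
```python
from h import *
go(.5478,-.1122,.137,.704); print(ctrl.get_obs()['wrist_force'],ctrl.get_obs()['torque'])
```

```text
tool shift [-0.0002 -0.0001 -0.0266] cur phi 0.7043 turn z 0.0003 tilt [ 8.e-04 -4.e-04 -1.e+00] pos [ 0.548  -0.1121  0.1104]
[-3.64270496  1.29793484 11.24863321] [ 0.35934374  0.83672896 -0.05928275]
```

Call:
apply_moves:
  plan:
    - {"translation": [0,0,0],"angular": [0,0,0.08],"hand": 0.0}
    - {"translation": [0,0,0],"angular": [0,0,0.08],"hand": 0.0}
    - {"translation": [0,0,0],"angular": [0,0,0.08],"hand": 0.0}
    - {"translation": [0,0,0],"angular": [0,0,0.08],"hand": 0.0}

```text
time_s: 11.72
eef_pos: [0.5479, -0.112, 0.1104]
eef_rot: [0.0, 0.982, 0.19, 0.0]
wrist_force: [-2.9, 0.8, 11.8]
opening: 0.158
```

Run:
```python
from h import *
c=ctrl.camera('wrist');go(.548,-.1121,.1104,.704); print(ctrl.get_obs()['wrist_force'],ctrl.get_obs()['torque'])
im=c['img'][:,:,::-1]
cv2.imwrite('pics/w10b.png',cv2.resize(im[170:240,270:360],None,fx=8,fy=8,interpolation=cv2.INTER_CUBIC))
```

```text
tool shift [0.     0.0001 0.    ] cur phi 0.3783 turn z -0.3257 tilt [ 6.e-04 -3.e-04 -1.e+00] pos [ 0.548  -0.1121  0.1104]
[-3.43294327  1.12424683 11.6836647 ] [ 0.40060734  0.86963582 -0.01993266]
```

View pics/w10b.png

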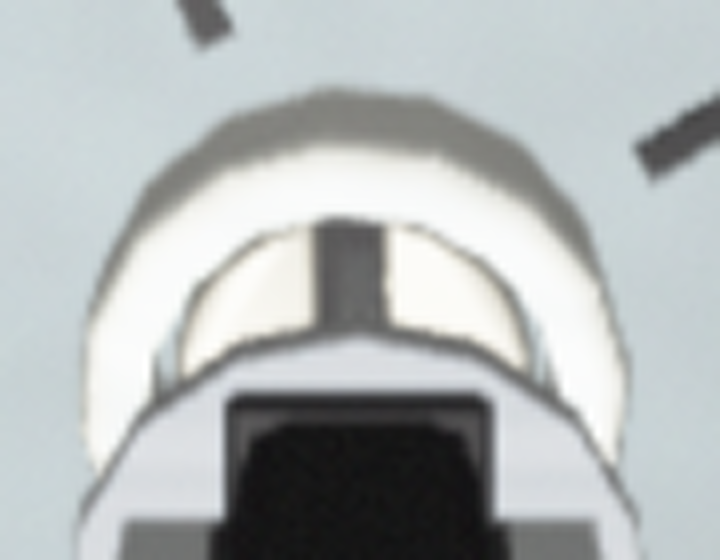

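The slot follows the key, so the fastener is turning. I'll continue.

Call:
apply_moves:
  plan:
    - {"translation": [0,0,0],"angular": [0,0,0.1],"hand": 0.0}
    - {"translation": [0,0,0],"angular": [0,0,0.1],"hand": 0.0}
    - {"translation": [0,0,0],"angular": [0,0,0.1],"hand": 0.0}
    - {"translation": [0,0,0],"angular": [0,0,0.1],"hand": 0.0}
    - {"translation": [0,0,0],"angular": [0,0,0.1],"hand": 0.0}
    - {"translation": [0,0,0],"angular": [0,0,0.1],"hand": 0.0}
    - {"translation": [0,0,0],"angular": [0,0,0.1],"hand": 0.0}
    - {"translation": [0,0,0],"angular": [0,0,0.1],"hand": 0.0}
    - {"translation": [0,0,0],"angular": [0,0,0],"hand": 0.0}

```text
time_s: 12.9
eef_pos: [0.5481, -0.1121, 0.1105]
eef_rot: [0.0, 0.978, -0.207, 0.001]
wrist_force: [-3.3, 1.5, 10.5]
opening: 0.156
```

Run:
```python
from h import *
go(.548,-.1121,.1104,-.615); print(ctrl.get_obs()['wrist_force'],ctrl.get_obs()['torque'])
```

```text
tool shift [-0.0001  0.      0.0001] cur phi -0.4167 turn z 0.1983 tilt [ 1.e-03 -4.e-04 -1.e+00] pos [ 0.5481 -0.1121  0.1105]
[-3.30298135  1.51993805 10.51380121] [ 0.36507326  0.76360324 -0.02843225]
```

Call:
apply_moves:
  plan:
    - {"translation": [0,0,0],"angular": [0,0,0.08],"hand": 0.0}
    - {"translation": [0,0,0],"angular": [0,0,0.08],"hand": 0.0}
    - {"translation": [0,0,0],"angular": [0,0,0.06],"hand": 0.0}
    - {"translation": [0,0,0],"angular": [0,0,0],"hand": 0.0}

```text
time_s: 13.4
eef_pos: [0.548, -0.112, 0.1104]
eef_rot: [0.0, 0.95, -0.313, 0.0]
wrist_force: [-3.9, 1.6, 11.3]
opening: 0.157
```

Run:
```python
from h import *
c=ctrl.camera('wrist');go(.548,-.1121,.1104,-.615); print(ctrl.get_obs()['wrist_force'],ctrl.get_obs()['torque'])
im=c['img'][:,:,::-1]
cv2.imwrite('pics/w11b.png',cv2.resize(im[170:240,270:360],None,fx=8,fy=8,interpolation=cv2.INTER_CUBIC))
```

```text
tool shift [0.     0.0001 0.    ] cur phi -0.6357 turn z -0.0207 tilt [ 8.e-04 -3.e-04 -1.e+00] pos [ 0.548  -0.112   0.1104]
[-3.54513316  1.85733912 11.37518042] [0.37144467 0.7504072  0.03758268]
```

View pics/w11b.png

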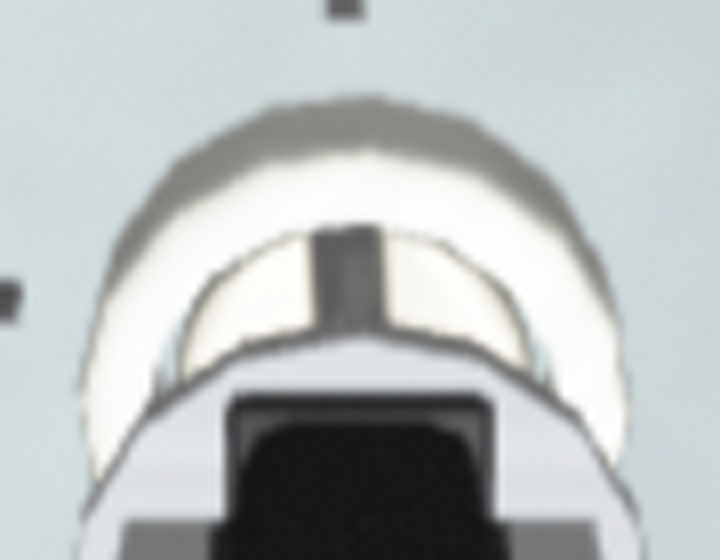

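The slot is almost at the locked mark. I'll turn on to the stop.

Call:
apply_moves:
  plan:
    - {"translation": [0,0,0],"angular": [0,0,0.06],"hand": 0.0}
    - {"translation": [0,0,0],"angular": [0,0,0.05],"hand": 0.0}
    - {"translation": [0,0,0],"angular": [0,0,0],"hand": 0.0}

```text
time_s: 13.82
eef_pos: [0.5485, -0.112, 0.1106]
eef_rot: [-0.0, 0.931, -0.365, 0.001]
wrist_force: [-1.5, 1.8, 12.3]
opening: 0.158
```

Run:
```python
from h import *
go(.548,-.1121,.1104,-.615); print(ctrl.get_obs()['wrist_force'],ctrl.get_obs()['torque'])
```

```text
tool shift [-0.0003  0.0004  0.0002] cur phi -0.7462 turn z -0.1312 tilt [ 2.e-03 -3.e-04 -1.e+00] pos [ 0.5485 -0.112   0.1106]
[-1.4616213   1.83938325 12.25030706] [0.51579108 0.47506584 0.0328318 ]
```

Call:
apply_moves:
  plan:
    - {"translation": [0,0,0],"angular": [0,0,0.04],"hand": 0.0}
    - {"translation": [0,0,0],"angular": [0,0,0.0],"hand": 0.0}
    - {"translation": [0,0,0],"angular": [0,0,0],"hand": 0.0}

```text
time_s: 14.2
eef_pos: [0.5486, -0.112, 0.1106]
eef_rot: [-0.0, 0.924, -0.383, 0.001]
wrist_force: [-0.9, 2.3, 10.6]
opening: 0.158
```

Run:
```python
from h import *
c=ctrl.camera('wrist');go(.548,-.1121,.1104,-.615); print(ctrl.get_obs()['wrist_force'],ctrl.get_obs()['torque'])
im=c['img'][:,:,::-1]
cv2.imwrite('pics/w12b.png',cv2.resize(im[150:310,230:400],None,fx=4.5,fy=4.5,interpolation=cv2.INTER_CUBIC)[:600])
```

```text
tool shift [-0.0003  0.0005  0.0002] cur phi -0.7855 turn z -0.1705 tilt [ 2.1e-03 -3.0e-04 -1.0e+00] pos [ 0.5486 -0.112   0.1106]
[-1.90036068  3.33859909 10.48333778] [0.4864184  0.41227748 0.14335851]
```

View pics/w12b.png

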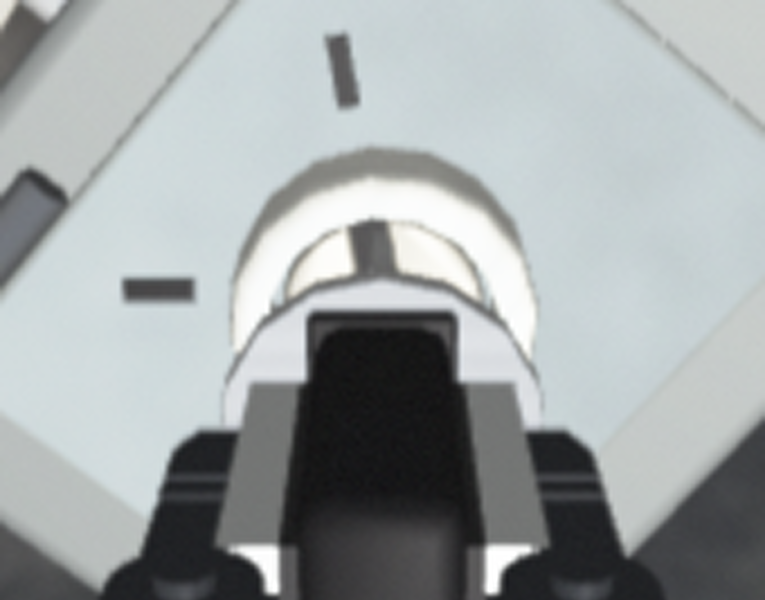

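The torque has risen to 0.14 N·m and the slot points at the locked mark, so it is at the stop. I'll ease back within the blade's play and lift.

Call:
apply_moves:
  plan:
    - {"translation": [0,0,0],"angular": [0,0,-0.06],"hand": 0.0}
    - {"translation": [0,0,0],"angular": [0,0,-0.06],"hand": 0.0}
    - {"translation": [0,0,-0.002],"angular": [0,0,0],"hand": 0.0}
    - {"translation": [0,0,-0.004],"angular": [0,0,0],"hand": 0.0}
    - {"translation": [0,0,-0.006],"angular": [0,0,0],"hand": 0.0}
    - {"translation": [0,0,-0.01],"angular": [0,0,0],"hand": 0.0}
    - {"translation": [0,0,-0.02],"angular": [0,0,0],"hand": 0.0}
    - {"translation": [0,0,-0.03],"angular": [0,0,0],"hand": 0.0}
    - {"translation": [-0.03,0,-0.01],"angular": [0,0,0],"hand": 0.0}
    - {"translation": [0,0,0],"angular": [0,0,0],"hand": 0.0}

```text
time_s: 15.5
eef_pos: [0.5235, -0.0929, 0.1922]
eef_rot: [0.0, 0.945, -0.326, 0.0]
wrist_force: [0.2, 0.2, -1.5]
opening: 0.157
```

Run:
```python
from h import *
c=ctrl.camera('wrist');save(c,'w13.png');go(.500,.1745,.194,.769); print(ctrl.get_obs()['wrist_force'],ctrl.get_obs()['q'].round(2))
im=c['img'][:,:,::-1]
```

```text
tool shift [-0.1842 -0.196  -0.0025] cur phi -0.6654 turn z -1.4344 tilt [ 8.e-04 -7.e-04 -1.e+00] pos [ 0.5239 -0.0934  0.1917]
[ 0.69922298 -0.04163049 -0.36151859] [-0.4   0.12  1.75 -0.    1.26  1.84]
```

View pics/w13.png

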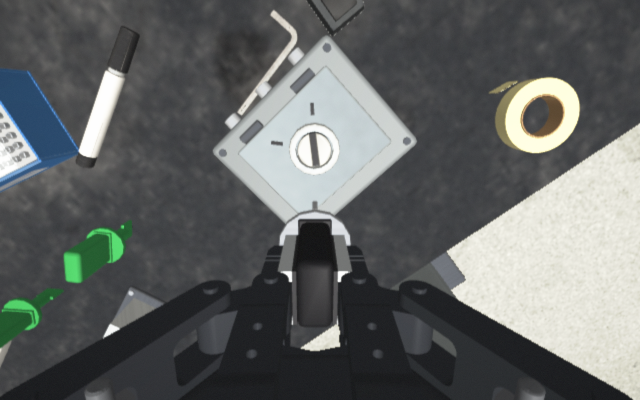

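Run:
```python
from h import *
c=ctrl.camera('wrist')
im=c['img'][:,:,::-1]
cv2.imwrite('pics/w14.png',cv2.resize(im[95:195,260:370],None,fx=6,fy=6,interpolation=cv2.INTER_CUBIC))
```

```text
(no output)
```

View pics/w14.png

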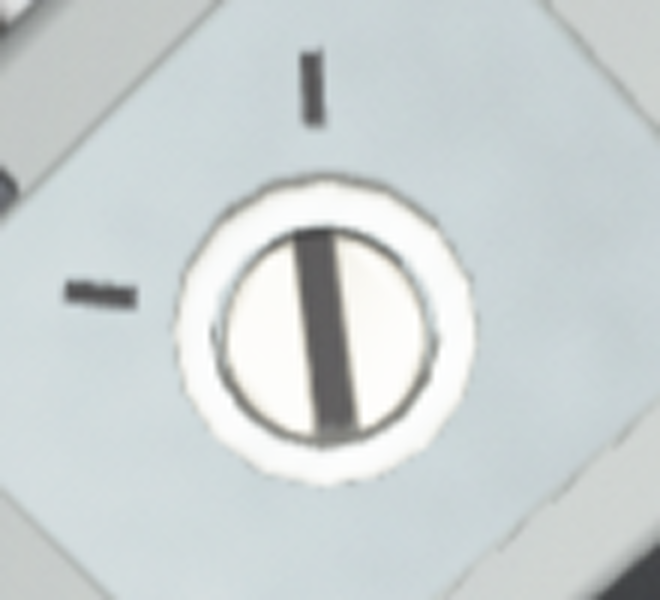

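The slot now measures about −0.565 rad, which gives a joint value of about 1.35. The face is up level with the rim, so it is locked. I'll turn back and return to the stand.

Call:
apply_moves:
  plan:
    - {"translation": [-0.012,-0.013,-0.001],"angular": [0,0,0],"hand": 0.0}
    - {"translation": [0,0,0],"angular": [0,0,-0.18],"hand": 0.0}
    - {"translation": [0,0,0],"angular": [0,0,-0.18],"hand": 0.0}
    - {"translation": [0,0,0],"angular": [0,0,-0.18],"hand": 0.0}
    - {"translation": [0,0,0],"angular": [0,0,-0.18],"hand": 0.0}
    - {"translation": [0,0,0],"angular": [0,0,-0.18],"hand": 0.0}
    - {"translation": [0,0,0],"angular": [0,0,-0.18],"hand": 0.0}
    - {"translation": [0,0,0],"angular": [0,0,-0.18],"hand": 0.0}
    - {"translation": [0,0,0],"angular": [0,0,-0.174],"hand": 0.0}
    - {"translation": [0,0,0],"angular": [0,0,0],"hand": 0.0}

```text
time_s: 16.85
eef_pos: [0.5226, -0.0751, 0.1917]
eef_rot: [-0.0, 0.927, 0.374, -0.0]
wrist_force: [0.3, -0.5, -0.6]
opening: 0.156
```

Run:
```python
from h import *
go(.500,.1745,.194,.769)
```

```text
tool shift [ 0.1569 -0.1954 -0.0022] cur phi 0.7669 turn z -0.0021 tilt [-9.e-04  6.e-04 -1.e+00] pos [ 0.5226 -0.0751  0.1917]
```

Call:
apply_moves:
  plan:
    - {"translation": [0.0314,-0.0391,0],"angular": [0,0,0],"hand": 0.0}
    - {"translation": [0.0314,-0.0391,0],"angular": [0,0,0],"hand": 0.0}
    - {"translation": [0.0314,-0.0391,0],"angular": [0,0,0],"hand": 0.0}
    - {"translation": [0.0314,-0.0391,0],"angular": [0,0,0],"hand": 0.0}
    - {"translation": [0.0314,-0.0391,0],"angular": [0,0,0],"hand": 0.0}
    - {"translation": [0,0,0],"angular": [0,0,0],"hand": 0.0}
    - {"translation": [0,0,0],"angular": [0,0,0],"hand": 0.0}
    - {"translation": [0,0,0],"angular": [0,0,0],"hand": 0.0}

```text
time_s: 17.85
eef_pos: [0.4999, 0.1729, 0.1921]
eef_rot: [0.0, 0.928, 0.374, -0.0]
wrist_force: [0.6, 0.0, -0.4]
opening: 0.158
```

Run:
```python
from h import *
c=ctrl.camera('wrist');save(c,'w15.png');go(.500,.1745,.125,.769)
im=c['img'][:,:,::-1]
cv2.imwrite('pics/w15b.png',cv2.resize(im[120:220,260:370],None,fx=6,fy=6,interpolation=cv2.INTER_CUBIC))
P=lambda u,z:ray(c,u,z)
p,M=tool()
for z in (.052,): print('hole seen at pred',proj(c,(.4988,.1733,z)), 'blade tip',proj(c,p+M@np.array([.009,0,.0534])))
```

```text
tool shift [ 0.0012 -0.0012  0.0671] cur phi 0.7656 turn z -0.0034 tilt [-1.e-04 -2.e-04 -1.e+00] pos [0.5    0.1728 0.1921]
hole seen at pred [312.66865022 181.4916931 ] blade tip [313.78511719 199.7695151 ]
```

View pics/w15b.png

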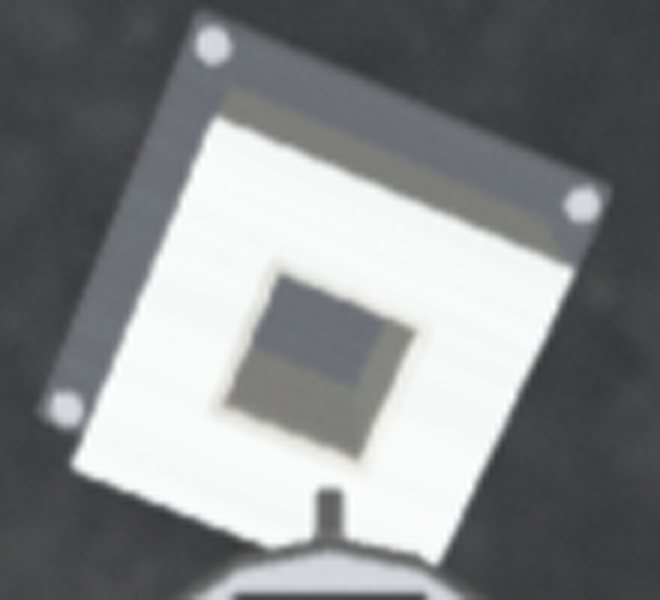

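Call:
apply_moves:
  plan:
    - {"translation": [0.0006,-0.0013,0.02],"angular": [0,0,0],"hand": 0.0}
    - {"translation": [0,0,0.03],"angular": [0,0,0],"hand": 0.0}
    - {"translation": [0,0,0.02],"angular": [0,0,0],"hand": 0.0}
    - {"translation": [0,0,0],"angular": [0,0,0],"hand": 0.0}
    - {"translation": [0,0,0],"angular": [0,0,0],"hand": 0.0}

```text
time_s: 18.52
eef_pos: [0.5, 0.1747, 0.1231]
eef_rot: [0.0, 0.927, 0.374, 0.001]
wrist_force: [0.7, -0.1, -0.7]
opening: 0.152
```

Run:
```python
from h import *
c=ctrl.camera('wrist');go(.4995,.1742,.0634,.769)
im=c['img'][:,:,::-1]
cv2.imwrite('pics/w16b.png',cv2.resize(im[120:260,230:400],None,fx=4,fy=4,interpolation=cv2.INTER_CUBIC))
```

```text
tool shift [-0.0011 -0.0001  0.06  ] cur phi 0.7672 turn z -0.0018 tilt [ 1.9e-03  2.0e-04 -1.0e+00] pos [0.5002 0.1749 0.1234]
```

View pics/w16b.png

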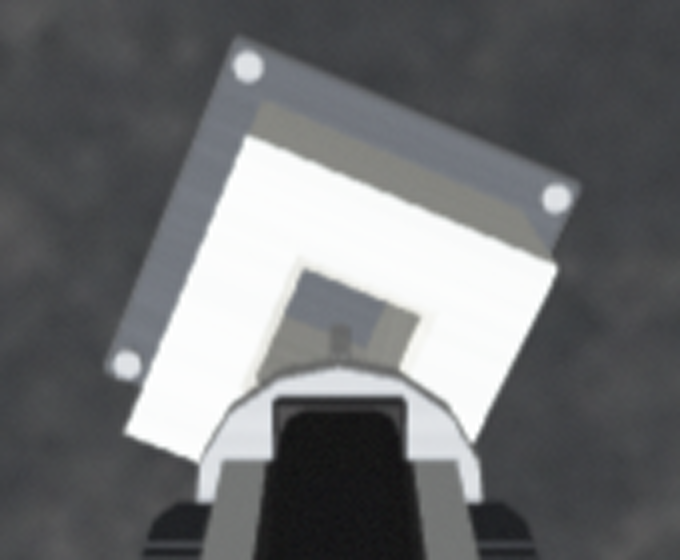

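The blade tip at (340,330) lies over the hole. I'll lower the key.

Call:
apply_moves:
  plan:
    - {"translation": [-0.0005,0,0.012],"angular": [0,0,0],"hand": 0.0}
    - {"translation": [0,0,0.012],"angular": [0,0,0],"hand": 0.0}
    - {"translation": [0,0,0.012],"angular": [0,0,0],"hand": 0.0}
    - {"translation": [0,0,0.01],"angular": [0,0,0],"hand": 0.0}
    - {"translation": [0,0,0.006],"angular": [0,0,0],"hand": 0.0}
    - {"translation": [0,0,0.003],"angular": [0,0,0],"hand": 0.0}
    - {"translation": [0,0,0],"angular": [0,0,0],"hand": 0.0}
    - {"translation": [0,0,0],"angular": [0,0,0],"hand": 0.0}

```text
time_s: 19.58
eef_pos: [0.4992, 0.1749, 0.0676]
eef_rot: [0.0, 0.927, 0.375, 0.0]
wrist_force: [0.9, 0.3, -1.5]
opening: 0.153
```

Run:
```python
from h import *
go(.4995,.1742,.0634,.769);print(ctrl.get_obs()['wrist_force'])
```

```text
tool shift [-0.0003  0.0007  0.0042] cur phi 0.7683 turn z -0.0007 tilt [ 7.e-04  1.e-04 -1.e+00] pos [0.4992 0.1749 0.0676]
[ 0.90432353  0.28006133 -1.48352537]
```

Call:
apply_moves:
  plan:
    - {"translation": [0,0.0003,0.0015],"angular": [0,0,0],"hand": 0.0}
    - {"translation": [0,0,0.0015],"angular": [0,0,0],"hand": 0.0}
    - {"translation": [0,0,0.001],"angular": [0,0,0],"hand": 0.0}
    - {"translation": [0,0,0],"angular": [0,0,0],"hand": 0.0}
    - {"translation": [0,0,0],"angular": [0,0,0],"hand": 0.0}

```text
time_s: 20.2
eef_pos: [0.4991, 0.1747, 0.0634]
eef_rot: [0.0, 0.927, 0.375, -0.0]
wrist_force: [-1.7, -1.0, 3.8]
opening: 0.153
```

The flange is down, with a contact force of about 5 N. I'll release.

Call:
apply_moves:
  plan:
    - {"translation": [0,0,0],"angular": [0,0,0],"hand": 0.03}
    - {"translation": [0,0,0],"angular": [0,0,0],"hand": 0.06}
    - {"translation": [0,0,0],"angular": [0,0,0],"hand": 0.07}
    - {"translation": [0,0,0],"angular": [0,0,0],"hand": 0.07}
    - {"translation": [0,0,0],"angular": [0,0,0],"hand": 0.07}
    - {"translation": [0,0,-0.02],"angular": [0,0,0],"hand": 0.07}
    - {"translation": [0,0,-0.04],"angular": [0,0,0],"hand": 0.07}
    - {"translation": [0,0,-0.04],"angular": [0,0,0],"hand": 0.07}
    - {"translation": [0,0,-0.037],"angular": [0,0,0],"hand": 0.07}
    - {"translation": [0,0,0],"angular": [0,0,0],"hand": 0.07}

```text
time_s: 21.45
eef_pos: [0.5013, 0.175, 0.2038]
eef_rot: [0.001, 0.927, 0.375, 0.003]
wrist_force: [-0.3, 0.1, 0.8]
opening: 0.821
```

Run:
```python
from h import *
import pickle
c=ctrl.camera('wrist');go(.4995,.1742,.2,.769);pickle.dump(c,open('w17.pkl','wb'))
im=c['img'][:,:,::-1]
cv2.imwrite('pics/w17b.png',cv2.resize(im[110:220,260:370],None,fx=5,fy=5,interpolation=cv2.INTER_CUBIC))
t=ctrl.camera('top')
im=t['img'][:,:,::-1]
cv2.imwrite('pics/t17.png',cv2.resize(im[150:250,190:480],None,fx=2.7,fy=2.7,interpolation=cv2.INTER_CUBIC))
print(ctrl.get_obs()['time_s'])
```

```text
tool shift [-0.0007  0.0001  0.0016] cur phi 0.7683 turn z -0.0007 tilt [ 3.2e-03  4.0e-04 -1.0e+00] pos [0.5    0.1748 0.2016]
21.55
```

View pics/w17b.png

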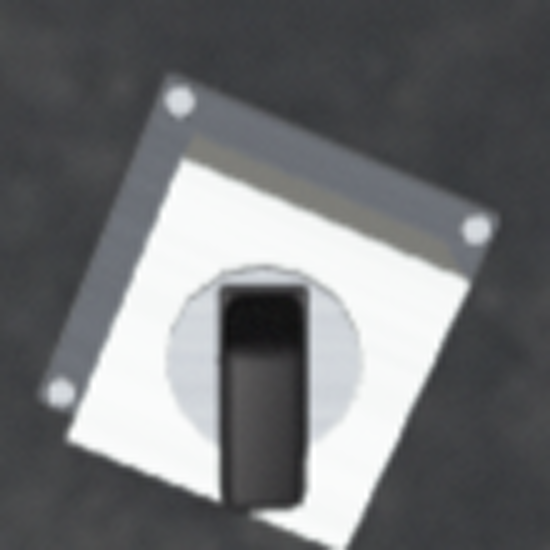

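View pics/t17.png

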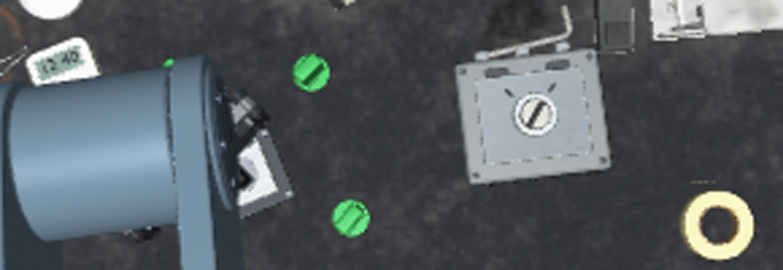

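The key sits upright with its flange on the block, as it was at the start. The fastener slot points at the locked mark, and the gripper is clear.

Run:
```python
from h import *
print(ctrl.hand_in())
```

```text
the job is handed in; nothing more can be done
None
```

I locked the hatch and put the key back in its stand, then handed the job in at about 21.6 s of the 72 s allowed. `hand_in` gives no verdict, so the results below are my own checks.

- **Locking:** I seated the blade in the slot and pushed down at about 12 N. The highest wrist reading was 12.3 N, well under the 30 N limit. I then turned the key clockwise until the torque rose at the stop.
- **Fastener:** After lifting, the slot measured about −0.565 rad in the wrist picture. That gives a joint value of about 1.35 rad, above the 1.2 needed, though slightly short of the nominal 1.4. Picture-reading error could account for the difference. The fastener face looked level with the rim, so it had sprung up.
- **Key:** The last wrist picture shows it upright with its flange flat on the stand's block, as at the start. The wrist reading rose to 3.8 N as the flange came down.
- **Bystanders:** The arm never went near the vial, timer or tape roll. The final top picture shows the timer and tape roll in place. The arm hid the vial there, so I did not check it again after the return.
- **Disagreements:** The wrist and top cameras placed the fastener about 2.5 mm apart. I therefore aligned the blade using the slot and blade seen together in the wrist view. The rim height estimated from the pictures (about 60 mm above the bench) was also too low. By touch it came out at about 68 mm.

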